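# Shut off an interlocked water filter and take out its cartridge

### The arm

A 6-joint arm with a two-finger parallel gripper is mounted at the origin on a cart in front of the work surface, level with it; the furniture and walls round the work are solid. World frame = base frame: x ahead of the robot, y to its left, z up, the work surface at z = 0. Lengths are in m, angles in rad, forces in N, time in s.
With the tool pointing down it reaches from about 0.325 to 0.775 m from the base axis. Payload 9.3 kg.
Tool frame: the origin (TCP) lies at the very end of the fingers, on their centre line; the grasp point (between the pads) lies 19 mm behind it; z points along the fingers, y is the line along which they close (so a half turn about z gives the same grasp; the last joint's range is limited). The gripper opens to 85 mm and grips with 20 to 120 N. Pads are 22 mm wide; open, the fingers measure 114 mm over their backs; the gripper's body (76 mm by 85 mm) begins 54 mm behind the grasp point. The pads swing forward as they close: fully open they stand 13 mm farther back than shut.
Start: joints at [1.083, 0.259, 0.021, 1.334, 0, 1.418], TCP at [0.181, 0.519, 0.231] pointing down, gripper open.
Joint ranges: [-3.04, 3.04], [-0.91, 1.82], [-1.04, 1.36], [-1.92, 1.95], [-1.52, 1.45], [-3.14, 3.14]. Speed limits (rad/s): [2.22, 2.22, 2.79, 3.14, 3.14, 3.14].

### API

Orientations are given as a unit quaternion [x, y, z, w].
In Python, from workcell import observe, snapshot, hand_in gives the robot as it stands.
- The arm moves only by the tool jog_arm, never from a script. Its argument "moves" is a list that holds one entry, the list of rows, each a list of 5 numbers: the closure in counts, from 0 (fully open) to 255 (shut), then the shift along the tool's x, y, z in cm, then the turn about the tool's z in rad. In form: [[[fingers, dx, dy, dz, turn], ...]]. A call has exactly 10 rows; each row shifts and turns the commanded pose from where the row before left it, along the tool's axes as they then stand; what a row does not reach is not made up. A row lasts 1/10 s, in which the tool goes at most 50 mm and 8.59 degrees, less where a joint would pass 70% of its speed; a pose out of reach is approached as far as the arm can. A call is refused whole if a number of a shift passes 5 or a number of a turn 0.15, either way. A call with a gripper value outside its range is refused whole. The fingers move at their own pace and stop on an object; the grip force is fixed at half the most. Time passes only in rows, so rows that do not move let the fingers close, or fill a call up. It gives the time, the measured TCP pose, the force, the opening and the grip force at its end, in the units of the state.
- observe(): the state, without advancing time (a new reading comes with each control period).
- snapshot(name): name is "side" or "top"; returns a dict with "image" (420x560x3 uint8, blue, green, red), "z_map" (420x560 float32, m along the optical axis (not along the pixel's ray), 0 where there is no reading), "camera_matrix" (3x3 intrinsics, pixels), "k1" (the pictures are not rectified: a ray, as slopes to the right and down, at radius r is drawn at 1 + k1 r^2 times it, then the intrinsics apply), "view" (4x4, takes a point from world to camera coordinates). Camera axes: x right, y down, z forward; pixel columns grow to the right and rows downward; lengths in m; the calibration is good to about 2 mm. A picture is of the moment at which its call begins.
- hand_in(): hands the job in; it is judged then, once.
The state is a dict: "t": time; "joint_positions": joint angles; "qd": joint speeds; "effort": joint torques, N m; "eef_pos": TCP position; "ee_rot": TCP orientation; "wrist_force": force on the tool from outside, world axes, zero at the start; "moment": the same for the moment, N m; "width": finger opening in m; "finger_force": force on a finger pad.
Only numpy, scipy, OpenCV 4.12 (cv2) and the standard library are available. Lean on these libraries where they do the work, as an engineer would, in place of code of your own. Each camera call takes 0.05 s, during which the arm holds its last target. There are 200 camera calls.

### The job

Release the used cartridge of the water filter: throw all three red levers fully over, away from you. They are interlocked in an order that is not marked; a lever that gives only a little and then stops is blocked, so do not force it but try another and come back to it. When the last one is over and the yellow keeper has swung clear, lift the cartridge out of its cup and stand it upright in the middle of the blue board, setting it down rather than dropping it, and do not disturb the other things on the worktop.

Things in the scene. Friction and masses are not known exactly. Their poses are not given: they have to be found in the camera images.
- stand: Water-filter stand, fixed: grey base 125 x 325 x 18 mm, on it a white manifold box (84 x 225 mm, top at 51 mm) with the three levers, and at its right end a cup for the cartridge. Origin on the worktop under the lever hinge line, 10 mm right of the base's middle; x points away from the operator, y along the stand to the left, z up. Lever places: x = 0, y = -15, +60, +135 mm.
- cup (a point): Point on the cup's axis at its inner floor, at x = -12, y = -105 mm in the stand's frame, 24 mm above the worktop. White cup with a blue band, inside radius 32 mm, outside 36 mm, rim 73 mm above the worktop; axes as the stand's.
- keeper_post (a point): Top of the steel post (12 mm diameter) of the yellow keeper, 62 mm behind the cartridge axis, 188 mm high. The keeper, an arm 16 mm wide at 192 to 198 mm height, reaches from it towards the operator over the cartridge, 2 mm above it, and blocks it; the last lever, going over, swings it 1.9 rad aside, so that it points to the right and lies behind the cartridge.
- lever_a (a joint): One of three equal red levers on the stand (its place among the three varies). Rad: 0 = leaning 0.5 rad to the operator (-x of the stand), 1.0 = fully over (leaning to +x), at its stop. Starts at 0 to 0.05, stays where left. Free, it needs about 2 N at the handle; blocked, it has 0.1 rad (10 mm) of play, then stops springily; freed when the lever before it in the order is beyond 0.8 rad.
- lever_a_grip (a point): Point in the red handle of lever_a, 95 mm from the hinge line, 15 mm short of the lever's end. Red handle: 66 mm long, 24 mm wide (stand's y), 14 mm thick. The hinge line runs along the stand's y, 70 mm above the worktop at the stand's x = 0; the point is 153 mm high at both ends of the swing, 165 mm at its middle. Levers are 75 mm apart. Push it near here with the fingertips.
- pin_a (a joint): Interlock pin of lever_a, hidden inside the manifold: how far (m) the blocked lever has pressed it back against its stiff spring; 0 unless the lever is pushed while blocked. About 1 mm per 10 N at the handle; 4 mm counts as forcing.
- lever_b (a joint): One of three equal red levers on the stand (its place among the three varies). Rad: 0 = leaning 0.5 rad to the operator (-x of the stand), 1.0 = fully over (leaning to +x), at its stop. Starts at 0 to 0.05, stays where left. Free, it needs about 2 N at the handle; blocked, it has 0.1 rad (10 mm) of play, then stops springily; freed when the lever before it in the order is beyond 0.8 rad.
- lever_b_grip (a point): Point in the red handle of lever_b, 95 mm from the hinge line, 15 mm short of the lever's end. Red handle: 66 mm long, 24 mm wide (stand's y), 14 mm thick. The hinge line runs along the stand's y, 70 mm above the worktop at the stand's x = 0; the point is 153 mm high at both ends of the swing, 165 mm at its middle. Levers are 75 mm apart. Push it near here with the fingertips.
- pin_b (a joint): Interlock pin of lever_b, hidden inside the manifold: how far (m) the blocked lever has pressed it back against its stiff spring; 0 unless the lever is pushed while blocked. About 1 mm per 10 N at the handle; 4 mm counts as forcing.
- lever_c (a joint): One of three equal red levers on the stand (its place among the three varies). Rad: 0 = leaning 0.5 rad to the operator (-x of the stand), 1.0 = fully over (leaning to +x), at its stop. Starts at 0 to 0.05, stays where left. Free, it needs about 2 N at the handle; blocked, it has 0.1 rad (10 mm) of play, then stops springily; freed when the lever before it in the order is beyond 0.8 rad.
- lever_c_grip (a point): Point in the red handle of lever_c, 95 mm from the hinge line, 15 mm short of the lever's end. Red handle: 66 mm long, 24 mm wide (stand's y), 14 mm thick. The hinge line runs along the stand's y, 70 mm above the worktop at the stand's x = 0; the point is 153 mm high at both ends of the swing, 165 mm at its middle. Levers are 75 mm apart. Push it near here with the fingertips.
- pin_c (a joint): Interlock pin of lever_c, hidden inside the manifold: how far (m) the blocked lever has pressed it back against its stiff spring; 0 unless the lever is pushed while blocked. About 1 mm per 10 N at the handle; 4 mm counts as forcing.
- cartridge_mid (a point): The used filter cartridge, loose, standing upright in the cup: white cylinder 54 mm in diameter with a blue label, with a blue ribbed grip cap 42 mm in diameter that takes up the top 48 mm; 166 mm tall in all, about 0.3 kg. This point is on its axis, half-way up (83 mm above its underside); the middle of the grip cap lies 59 mm above it. z is its axis.
- board: Blue chopping board lying fixed on the worktop to the right of the stand, 210 x 280 x 10 mm (its x, y, z). Origin at the centre of its underside; its top is 10 mm above.
- tin: Bystander: food tin, 75 mm in diameter, 110 mm tall, loose, behind and between stand and board. Origin under its centre.
- jam: Bystander: jam jar with a red lid, 65 x 69 x 86 mm, loose, left of the stand. Origin under its centre.
- mug: Bystander: white mug with green dots, 85 x 121 x 99 mm, loose, left of the stand and behind. Origin under its centre.
- tuna: Bystander: flat tin, 87 mm in diameter, 40 mm tall, loose, behind the stand. Origin under its centre.

How it is judged:
On the way, in this order (a step that is already met when the one before it is completed fails the run):
1. one of the levers is fully over (value of joint any of lever_a, lever_b, lever_c above 0.88 rad), for 0.1 s.
2. two of the levers are fully over ((value of joint each of lever_a, lever_b above 0.88 rad or value of joint each of lever_b, lever_c above 0.88 rad or value of joint each of lever_a, lever_c above 0.88 rad)), for 0.1 s.
3. all three levers are fully over (value of joint each of lever_a, lever_b, lever_c above 0.88 rad), for 0.1 s.
4. the cartridge is lifted out of the cup (height (world z) of cartridge_mid above 0.16 m), for 0.1 s.
5. the cartridge stands upright on the board (x of cartridge_mid in the frame of board between -0.07 and 0.07 m and y of cartridge_mid in the frame of board between -0.095 and 0.095 m and z of cartridge_mid in the frame of board between 0.088 and 0.098 m and angle between cartridge_mid's own z axis and vertical below 0.1 rad), for 0.2 s.
At the end, for the whole second after the job is handed in: All three levers are fully over (beyond 0.88 of 1.0 rad), and the cartridge stands upright (within 0.1 rad) and at rest on the board, its axis within 70 mm (board's x) and 95 mm (board's y) of the board's centre (all of step 3 and all of step 5 and linear speed of cartridge below 0.03 m/s); the robot touches nothing.
It fails at once if a blocked lever was forced (its interlock pin was pressed back by more than 4 mm, that is by about 40 N at the handle) (value of joint any of pin_a, pin_b, pin_c above 0.004 m).
It fails at once if the cartridge was dropped: let go of while out of the cup and more than 15 mm above the board (contact force between the fingers and cartridge below 0.05 N and height (world z) of cartridge_mid above 0.118 m and z of cartridge_mid in the frame of board above 0.108 m).
It fails at once if a bystander was moved by more than 30 mm or tipped (distance of any of tin, jam, mug, tuna from where it was at the start of the episode above 0.03 m or angle between any of tin, jam, mug, tuna's own z axis and vertical above 0.3 rad).
It also fails if it takes over 64 s, if anything falls off the work surface, if the arm or the gripper's body presses on something with over 40 N, if the wrist force passes 120 N, or if a joint passes its speed limit or range.

## Working session

There is one attempt and no reset: what is moved stays moved. The work goes in short steps, Python scripts to look and compute and a tool call to move; the robot and the scene stay as the last step left them, time stands still between calls to the robot, and variables do not carry over. Pictures are saved under pics/ and viewed, at most 10 in all, crops included, and the job is handed in when it is done.

Besides the shell and the picture viewer there is one more tool, called after "Emit:" as name([rows], argument=value, ...), one row to a line, values as JSON. jog_arm: Moves the arm, as the interface text tells. Its arguments: {"type":"object","properties":{"moves":{"type":"array"}},"required":["moves"]}

```bash
mkdir -p pics; cat > h.py <<'E'
import numpy as np,cv2
from workcell import observe,snapshot,hand_in
def cloud(s):
    K=s["camera_matrix"];z=s["z_map"];h,w=z.shape
    v,u=np.mgrid[0:h,0:w];k=s["k1"]
    d=np.stack([u,v],-1).reshape(-1,1,2).astype(float)
    n=cv2.undistortPoints(d,np.array(K,float),np.array([k,0,0,0.])).reshape(h,w,2)
    c=np.dstack([n[...,0]*z,n[...,1]*z,z]);V=np.array(s["view"])
    P=(c-V[:3,3])@V[:3,:3]
    P[z==0]=np.nan
    return P
E
python3 - <<'E'
from h import *
o=observe();print({k:np.round(v,3).tolist() for k,v in o.items()})
for n in("top","side"):
    s=snapshot(n);cv2.imwrite(f"pics/{n}0.png",s["image"]);np.savez(f"{n}0.npz",P=cloud(s),im=s["image"]);print(n,np.round(s["view"],2).tolist())
E
```

```text
{'t': 0.0, 'joint_positions': [1.083, 0.259, 0.021, 1.334, -0.0, 1.418], 'qd': [0.001, 0.001, 0.001, -0.001, 0.0, 0.001], 'effort': [0.001, -55.564, 34.453, 0.013, -0.0, -0.0], 'eef_pos': [0.181, 0.519, 0.231], 'ee_rot': [0.167, 0.986, -0.001, -0.0], 'wrist_force': [0.046, 0.651, 0.395], 'moment': [-0.008, -0.04, 0.053], 'finger_force': 0.0, 'width': 0.085}
top [[0.08, -1.0, 0.0, -0.01], [-0.78, -0.06, -0.62, 0.54], [0.62, 0.04, -0.79, 1.54], [0.0, 0.0, 0.0, 1.0]]
side [[-1.0, 0.07, 0.02, 0.56], [0.04, 0.66, -0.75, 0.06], [-0.07, -0.75, -0.66, 1.48], [0.0, 0.0, 0.0, 1.0]]
```

View pics/top0.png

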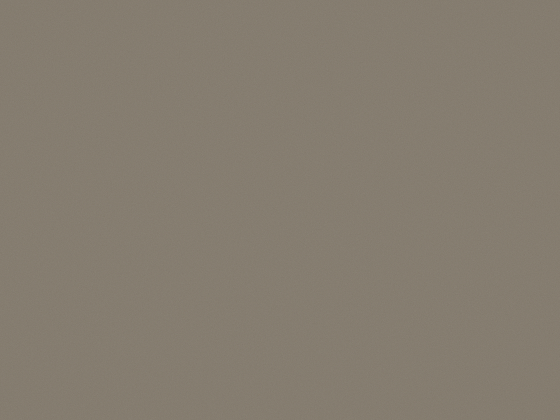

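View pics/side0.png

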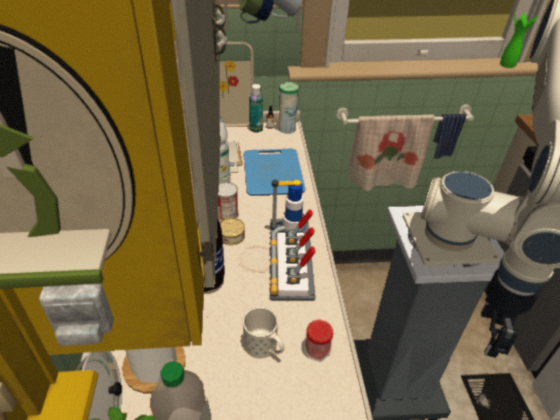

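The top camera sees only a uniform surface, so it is blocked. The side view shows the board at about (272,170), the cartridge cap at (296,190), the red levers near (306,218), (308,236) and (308,257), the jam at (319,338) and the mug at (261,330). I'll measure from the side view.

```bash
python3 - <<'E'
from h import *
t=np.load("top0.npz");print("top z",np.nanmedian(t["P"],(0,1)))
d=np.load("side0.npz");P=d["P"];im=d["im"]
hsv=cv2.cvtColor(im,cv2.COLOR_BGR2HSV)
H,S,V=[hsv[...,i].astype(int) for i in range(3)]
X,Y,Z=P[...,0],P[...,1],P[...,2]
red=((H<6)|(H>172))&(S>150)&(V>60)
blue=(H>98)&(H<122)&(S>110)
yel=(H>15)&(H<28)&(S>150)
v,u=np.mgrid[0:420,0:560]
roi=(u>235)&(u<325)&(v>140)&(v<360)
for nm,m in(("red",red),("blue",blue),("yel",yel)):
    n,l,st,c=cv2.connectedComponentsWithStats((m&roi).astype(np.uint8))
    for i in range(1,n):
        if st[i,4]>12:
            q=P[l==i];print(nm,st[i],np.round(np.nanmedian(q,0),3),np.round(np.nanpercentile(q,3,0),3),np.round(np.nanpercentile(q,97,0),3))
# board rect, stand base
def rect(m,n):
    q=P[m][:,:2];q=q[~np.isnan(q).any(1)].astype(np.float32);print(n,len(q),cv2.minAreaRect(q))
rect(blue&roi&(Z<.02)&(Y<-.2),"board")
base=roi&(abs(Z-.018)<.006)&(S<90)&(V<150)&(v>215)&(u>262)&(u<320)
rect(base,"base")
top=roi&(abs(Z-.051)<.006)&(v>215)&(u>262)&(u<320);rect(top,"manifold")
big=cv2.resize(im[140:370,200:360],None,fx=3.4,fy=2.6*1,interpolation=cv2.INTER_CUBIC);
big=cv2.resize(im[150:310,200:360],None,fx=3.7,fy=3.7,interpolation=cv2.INTER_CUBIC);cv2.imwrite("pics/crop0.png",big)
E
```

```text
top z [-0.48635715 -0.03970104  1.48780599]
red [299 210  13  18 102] [0.473 0.051 0.144] [0.457 0.039 0.118] [0.488 0.057 0.167]
red [300 228  14  18 113] [0.477 0.126 0.146] [0.463 0.113 0.119] [0.494 0.131 0.168]
red [300 247  15  19 126] [0.486 0.2   0.148] [0.47  0.188 0.117] [0.5   0.206 0.169]
red [307 320  18  25 384] [0.485 0.389 0.084] [0.466 0.359 0.076] [0.506 0.415 0.089]
blue [ 245  150   57   45 1358] [ 0.559 -0.381  0.008] [ 0.436 -0.5    0.003] [ 0.625 -0.248  0.013]
blue [278 183  26  18 264] [ 0.496 -0.038  0.165] [ 0.433 -0.274  0.006] [ 0.516 -0.029  0.19 ]
blue [286 209  16  12 148] [ 0.495 -0.027  0.091] [ 0.471 -0.037  0.072] [ 0.515 -0.022  0.108]
yel [278 180  22   5  83] [ 0.507 -0.051  0.197] [ 0.481 -0.062  0.194] [ 0.54  -0.043  0.2  ]
yel [289 239   5   4  17] [0.51  0.062 0.071] [0.504 0.058 0.064] [0.516 0.065 0.077]
yel [271 240   5   5  20] [0.561 0.038 0.044] [0.554 0.03  0.04 ] [0.567 0.045 0.048]
yel [271 258   6   5  24] [0.565 0.114 0.044] [0.557 0.106 0.04 ] [0.572 0.12  0.047]
yel [290 258   5   4  17] [0.515 0.137 0.07 ] [0.51  0.134 0.062] [0.521 0.14  0.076]
yel [271 278   6  17  87] [0.572 0.211 0.043] [0.564 0.18  0.029] [0.58  0.224 0.047]
yel [291 278   5   4  18] [0.521 0.213 0.071] [0.515 0.21  0.065] [0.526 0.214 0.078]
board 1437 ((0.5294840931892395, -0.37613457441329956), (0.1991024613380432, 0.2761823534965515), 0.7762112617492676)
base 575 ((0.5179027318954468, 0.1580558717250824), (0.5060721635818481, 0.13624514639377594), 83.83720397949219)
manifold 1218 ((0.5372563004493713, 0.17715397477149963), (0.485111266374588, 0.13324028253555298), 87.75008392333984)
```

View pics/crop0.png

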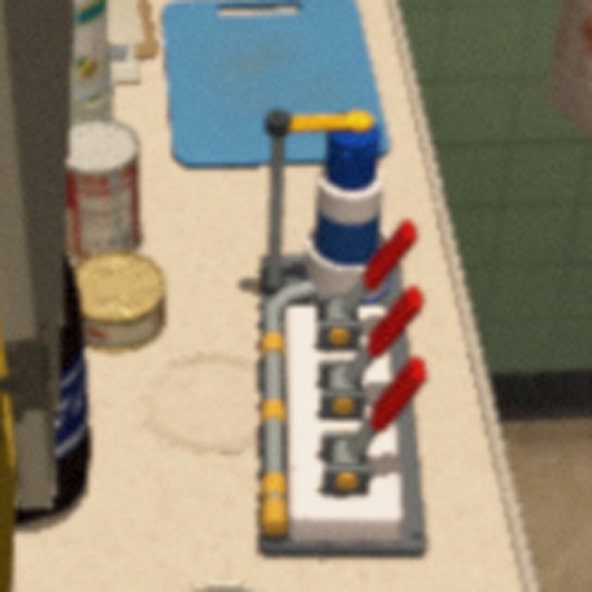

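Emit:
jog_arm([
  [[255, 0, 0, 0, -0.131], [255, 0, 0, 0, -0.131], [255, -2.7, -3.4, 0, 0], [255, -2.7, -3.4, 0, 0], [255, -2.7, -3.4, 0, 0], [255, -2.7, -3.4, 0, 0], [255, -2.7, -3.4, 0, 0], [255, -2.7, -3.4, 0, 0], [255, -2.7, -3.4, 0, 0], [255, -2.7, -3.4, 0, 0]],
])

```text
t: 1.1
eef_pos: [0.3769, 0.2308, 0.2312]
ee_rot: [0.036, 0.999, -0.0, -0.0]
wrist_force: [0.8, 0.8, 0.1]
width: 0.0001
finger_force: 0.0
```

```bash
cat >> h.py <<'E'
O=np.array([.510,.059]);A=np.array([[.9973,-.0729],[.0729,.9973]])
def st():
    o=observe();p=np.array(o["eef_pos"]);q=o["ee_rot"]
    print("t",round(o["t"],2),"stand mm",np.round((A@(p[:2]-O))*1e3,1),"z",round(p[2]*1e3,1),"yaw of tool y",round(2*np.arctan2(q[1],q[0])-np.pi/2,4),"F",np.round(o["wrist_force"],1),"w",round(o["width"],4),"ff",o["finger_force"])
E
python3 -c "from h import *;st()"
```

```text
t 1.1 stand mm [-145.3  161.7] z 231.2 yaw of tool y 1.4981 F [0.8 0.8 0.1] w 0.0001 ff 0.0
```

Emit:
jog_arm([
  [[255, -1.1, -0.9, 2.2, 0], [255, -1.1, -0.9, 2.2, 0], [255, -1.1, -0.9, 2.2, 0], [255, -1.2, 0, 2.2, 0], [255, -1.0, 0, 0, 0], [255, -1.0, 0, 0, 0], [255, -1.0, 0, 0, 0], [255, -0.5, 0, 0, 0], [255, -0.3, 0, 0, 0], [255, 0, 0, 0, 0]],
])

```text
t: 2.1
eef_pos: [0.4574, 0.1996, 0.1436]
ee_rot: [0.036, 0.999, 0.0, 0.0]
wrist_force: [0.3, 0.0, 0.4]
width: -0.0002
finger_force: 0.0
```

```bash
python3 - <<'E'
from h import *
st();s=snapshot("side");cv2.imwrite("pics/c1.png",cv2.resize(s["image"][150:310,230:390],None,fx=3.7,fy=3.7,interpolation=cv2.INTER_CUBIC))
E
```

```text
t 2.1 stand mm [-62.7 136.4] z 143.6 yaw of tool y 1.4982 F [0.3 0.  0.4] w -0.0002 ff 0.0
```

View pics/c1.png

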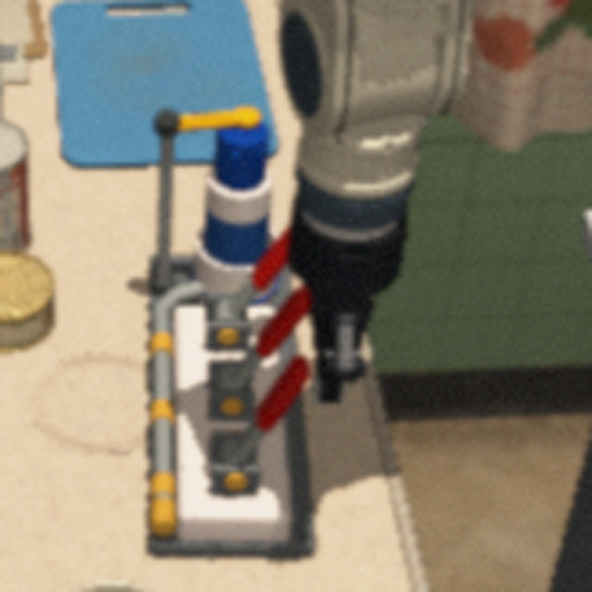

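The fingertip at about (328,390) in the crop is just short of the front lever's handle at (305,372), and there is no contact yet.

Emit:
jog_arm([
  [[255, -0.3, 0, 0, 0], [255, -0.3, 0, 0, 0], [255, 0, 0, 0, 0], [255, 0, 0, 0, 0], [255, 0, 0, 0, 0], [255, 0, 0, 0, 0], [255, 0, 0, 0, 0], [255, 0, 0, 0, 0], [255, 0, 0, 0, 0], [255, 0, 0, 0, 0]],
])

```text
t: 3.15
eef_pos: [0.4618, 0.1992, 0.1435]
ee_rot: [0.036, 0.999, 0.0, -0.001]
wrist_force: [-8.0, 0.1, 5.6]
width: -0.0004
finger_force: 4.0
```

Emit:
jog_arm([
  [[255, 1.3, 0, 0, 0], [255, 1.3, 0, 0, 0], [255, 0, -2.5, 0, 0], [255, 0, -2.5, 0, 0], [255, 0, -2.5, 0, 0], [255, -1.0, 0, 0, 0], [255, -1.0, 0, 0, 0], [255, -0.4, 0, 0, 0], [255, -0.2, 0, 0, 0], [255, 0, 0, 0, 0]],
])

```text
t: 4.15
eef_pos: [0.4579, 0.1248, 0.1431]
ee_rot: [0.036, 0.999, 0.0, -0.0]
wrist_force: [-0.5, -0.1, 0.3]
width: -0.0001
finger_force: 0.0
```

```bash
python3 -c "from h import *;st()"
```

```text
t 4.15 stand mm [-56.8  61.8] z 143.1 yaw of tool y 1.4988 F [-0.5 -0.1  0.3] w -0.0001 ff 0.013163998301024549
```

Emit:
jog_arm([
  [[255, -0.2, 0, 0, 0], [255, -0.2, 0, 0, 0], [255, -0.1, 0, 0, 0], [255, 0, 0, 0, 0], [255, 0, 0, 0, 0], [255, 0, 0, 0, 0], [255, 0, 0, 0, 0], [255, 0, 0, 0, 0], [255, 0, 0, 0, 0], [255, 0, 0, 0, 0]],
])

```text
t: 5.15
eef_pos: [0.4628, 0.1239, 0.1433]
ee_rot: [0.036, 0.999, -0.0, 0.0]
wrist_force: [0.2, -0.2, -0.1]
width: 0.0002
finger_force: 0.2
```

Emit:
jog_arm([
  [[255, -0.2, 0, 0, 0], [255, -0.2, 0, 0, 0], [255, 0, 0, 0, 0], [255, 0, 0, 0, 0], [255, 0, 0, 0, 0], [255, 0, 0, 0, 0], [255, 0, 0, 0, 0], [255, 0, 0, 0, 0], [255, 0, 0, 0, 0], [255, 0, 0, 0, 0]],
])

```text
t: 6.15
eef_pos: [0.4667, 0.1236, 0.1433]
ee_rot: [0.036, 0.999, 0.0, 0.0]
wrist_force: [-0.3, -0.8, -0.6]
width: 0.0001
finger_force: 0.0
```

Emit:
jog_arm([
  [[255, -0.8, 0, 0, 0], [255, -0.8, 0, 0, 0], [255, -0.8, 0, 0, 0], [255, -0.8, 0, 0, 0], [255, -0.8, 0, 0, 0], [255, -0.8, 0, 0, 0], [255, -0.8, 0, 0, 0], [255, -0.6, 0, 0, 0], [255, -0.4, 0, 0, 0], [255, 0, 0, 0, 0]],
])

```text
t: 7.15
eef_pos: [0.5332, 0.1187, 0.1432]
ee_rot: [0.036, 0.999, 0.0, 0.0]
wrist_force: [-0.3, -0.3, 0.2]
width: -0.0002
finger_force: 0.0
```

```bash
python3 - <<'E'
from h import *
st();s=snapshot("side");cv2.imwrite("pics/c2.png",cv2.resize(s["image"][150:310,230:390],None,fx=3.7,fy=3.7,interpolation=cv2.INTER_CUBIC))
E
```

```text
t 7.15 stand mm [18.8 61.3] z 143.2 yaw of tool y 1.4978 F [-0.3 -0.3  0.2] w -0.0002 ff 0.0
```

View pics/c2.png

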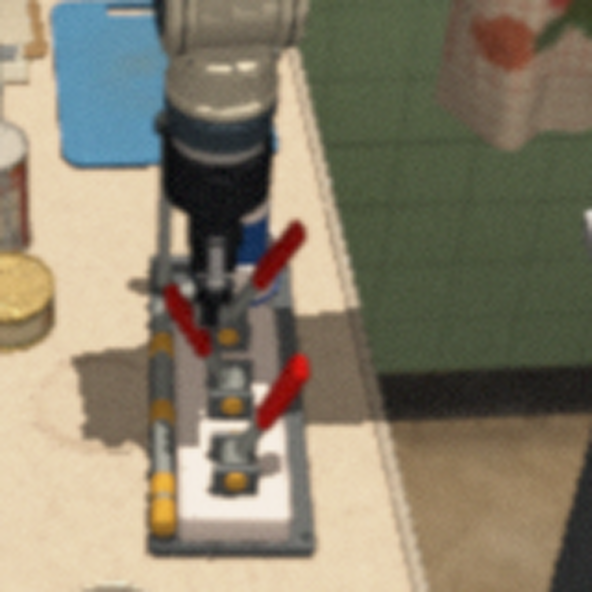

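The middle lever at about (185,320) in the crop is nearly over, and the other two still lean towards the operator. I'll push on to its stop.

Emit:
jog_arm([
  [[255, -0.2, 0, 0, 0], [255, -0.2, 0, 0, 0], [255, -0.1, 0, 0, 0], [255, 0, 0, 0, 0], [255, 0, 0, 0, 0], [255, 0, 0, 0, 0], [255, 0, 0, 0, 0], [255, 0, 0, 0, 0], [255, 0, 0, 0, 0], [255, 0, 0, 0, 0]],
])

```text
t: 8.2
eef_pos: [0.5363, 0.1186, 0.1433]
ee_rot: [0.036, 0.999, 0.0, -0.001]
wrist_force: [-6.0, 0.1, 2.8]
width: -0.0003
finger_force: 3.5
```

Emit:
jog_arm([
  [[255, 3.5, 0, 0, 0], [255, 3.5, 0, 0, 0], [255, 3.5, 0, 0, 0], [255, 0, -2.5, 0, 0], [255, 0, -2.5, 0, 0], [255, 0, -2.5, 0, 0], [255, -1.4, 0, 0, 0], [255, -0.8, 0, 0, 0], [255, -0.2, 0, 0, 0], [255, 0, 0, 0, 0]],
])

```text
t: 9.2
eef_pos: [0.4517, 0.0501, 0.143]
ee_rot: [0.036, 0.999, 0.0, -0.0]
wrist_force: [-0.5, 0.1, 0.6]
width: -0.0002
finger_force: 0.0
```

```bash
python3 -c "from h import *;st()"
```

```text
t 9.2 stand mm [-57.5 -13.2] z 143.0 yaw of tool y 1.4988 F [-0.5  0.1  0.6] w -0.0002 ff 0.0
```

Emit:
jog_arm([
  [[255, -0.2, 0, 0, 0], [255, -0.1, 0, 0, 0], [255, 0, 0, 0, 0], [255, 0, 0, 0, 0], [255, 0, 0, 0, 0], [255, 0, 0, 0, 0], [255, 0, 0, 0, 0], [255, 0, 0, 0, 0], [255, 0, 0, 0, 0], [255, 0, 0, 0, 0]],
])

```text
t: 10.2
eef_pos: [0.4543, 0.0493, 0.1433]
ee_rot: [0.036, 0.999, 0.0, 0.0]
wrist_force: [-2.1, 2.0, 1.2]
width: -0.0002
finger_force: 0.9
```

Emit:
jog_arm([
  [[255, -0.2, 0, 0, 0], [255, 0, 0, 0, 0], [255, 0, 0, 0, 0], [255, 0, 0, 0, 0], [255, 0, 0, 0, 0], [255, 0, 0, 0, 0], [255, 0, 0, 0, 0], [255, 0, 0, 0, 0], [255, 0, 0, 0, 0], [255, 0, 0, 0, 0]],
])

```text
t: 11.2
eef_pos: [0.4563, 0.0492, 0.1433]
ee_rot: [0.036, 0.999, 0.0, 0.0]
wrist_force: [1.0, -0.8, -0.3]
width: 0.0001
finger_force: 0.0
```

Emit:
jog_arm([
  [[255, -0.2, 0, 0, 0], [255, -0.1, 0, 0, 0], [255, 0, 0, 0, 0], [255, 0, 0, 0, 0], [255, 0, 0, 0, 0], [255, 0, 0, 0, 0], [255, 0, 0, 0, 0], [255, 0, 0, 0, 0], [255, 0, 0, 0, 0], [255, 0, 0, 0, 0]],
])

```text
t: 12.2
eef_pos: [0.4593, 0.049, 0.1433]
ee_rot: [0.036, 0.999, 0.0, 0.0]
wrist_force: [-1.2, 1.3, 0.6]
width: 0.0001
finger_force: 0.6
```

Emit:
jog_arm([
  [[255, -0.9, 0, 0, 0], [255, -0.9, 0, 0, 0], [255, -0.9, 0, 0, 0], [255, -0.9, 0, 0, 0], [255, -0.9, 0, 0, 0], [255, -0.9, 0, 0, 0], [255, -0.9, 0, 0, 0], [255, -0.7, 0, 0, 0], [255, -0.3, 0, 0, 0], [255, 0, 0, 0, 0]],
])

```text
t: 13.2
eef_pos: [0.5308, 0.0437, 0.143]
ee_rot: [0.036, 0.999, -0.0, -0.002]
wrist_force: [-8.3, 0.5, 3.2]
width: -0.0001
finger_force: 4.4
```

```bash
python3 -c "from h import *;st()"
```

```text
t 13.2 stand mm [ 21.9 -13.7] z 143.0 yaw of tool y 1.498 F [-8.3  0.5  3.2] w -0.0001 ff 4.37391797080636
```

Emit:
jog_arm([
  [[255, 3.5, 0, 0, 0], [255, 3.5, 0, 0, 0], [255, 3.5, 0, 0, 0], [255, 0, 3.8, 0, 0], [255, 0, 3.8, 0, 0], [255, 0, 3.7, 0, 0], [255, 0, 3.7, 0, 0], [255, -1.4, 0, 0, 0], [255, -1.0, 0, 0, 0], [255, 0, 0, 0, 0]],
])

```text
t: 14.2
eef_pos: [0.4636, 0.1986, 0.1431]
ee_rot: [0.037, 0.999, -0.0, 0.0]
wrist_force: [0.8, -0.8, 0.3]
width: -0.0002
finger_force: 0.0
```

Emit:
jog_arm([
  [[255, -0.3, 0, 0, 0], [255, 0, 0, 0, 0], [255, 0, 0, 0, 0], [255, 0, 0, 0, 0], [255, 0, 0, 0, 0], [255, 0, 0, 0, 0], [255, 0, 0, 0, 0], [255, 0, 0, 0, 0], [255, 0, 0, 0, 0], [255, 0, 0, 0, 0]],
])

```text
t: 15.2
eef_pos: [0.4651, 0.1989, 0.1432]
ee_rot: [0.036, 0.999, -0.0, -0.0]
wrist_force: [-0.7, -0.1, 0.4]
width: -0.0001
finger_force: 0.0
```

```bash
python3 -c "from h import *;st()"
```

```text
t 15.2 stand mm [-54.9 136.3] z 143.2 yaw of tool y 1.498 F [-0.7 -0.1  0.4] w -0.0001 ff 0.0
```

Emit:
jog_arm([
  [[255, -0.4, 0, 0, 0], [255, -0.9, 0, 0, 0], [255, -0.9, 0, 0, 0], [255, -0.9, 0, 0, 0], [255, -0.9, 0, 0, 0], [255, -0.9, 0, 0, 0], [255, -0.9, 0, 0, 0], [255, -0.9, 0, 0, 0], [255, -0.8, 0, 0, 0], [255, -0.4, 0, 0, 0]],
])

```text
t: 16.2
eef_pos: [0.542, 0.1933, 0.1427]
ee_rot: [0.036, 0.999, 0.0, -0.003]
wrist_force: [-24.8, 1.7, 12.1]
width: 0.0002
finger_force: 13.4
```

```bash
python3 -c "from h import *;st()"
```

```text
t 16.2 stand mm [ 22.1 136.2] z 142.7 yaw of tool y 1.4983 F [-24.8   1.7  12.1] w 0.0002 ff 13.409824892878532
```

Emit:
jog_arm([
  [[255, 3, 0, 0, 0], [255, 3.2, 0, 0, 0], [255, 3.2, 0, 0, 0], [255, 3, 0, 0, 0], [0, 0, 0, -2.5, 0], [0, 0, 0, -2.5, 0], [0, 0, 0, -2.5, 0], [0, 0, 0, -2.5, 0], [0, 0, 0, 0, 0], [0, 0, 0, 0, 0]],
])

```text
t: 17.2
eef_pos: [0.4209, 0.2022, 0.2436]
ee_rot: [0.036, 0.999, 0.0, 0.001]
wrist_force: [-0.1, -1.0, 0.7]
width: 0.0844
finger_force: 0.0
```

```bash
python3 - <<'E'
from h import *
st();s=snapshot("side");im=s["image"];P=cloud(s)
cv2.imwrite("pics/c3.png",cv2.resize(im[130:310,220:380],None,fx=3.3,fy=3.3,interpolation=cv2.INTER_CUBIC))
hsv=cv2.cvtColor(im,cv2.COLOR_BGR2HSV);H,S=hsv[...,0],hsv[...,1]
blue=(H>98)&(H<125)&(S>110)
X,Y,Z=[P[...,i] for i in range(3)]
near=(abs(X-.49)<.06)&(abs(Y+.045)<.06)&blue
from scipy.optimize import least_squares
for nm,m,r in(("cap",near&(Z>.148)&(Z<.184),.021),("label",near&(Z>.075)&(Z<.135),.027)):
    q=P[m][:,:2]
    f=least_squares(lambda c:np.hypot(*(q-c).T)-r,[.49,-.045],loss="soft_l1",f_scale=.002)
    print(nm,len(q),f.x,"stand",A@(f.x-O),np.median(abs(f.fun)))
m=near&(Z>.186);print("captop",m.sum(),np.median(P[m],0),P[m].min(0),P[m].max(0))
r=((H<6)|(H>172))&(S>150)&(Z>.1)&(Z<.2)&(X>.4)&(X<.65)&(Y>-.1)&(Y<.3)
print("red stand x",np.percentile(((P[r][:,:2]-O)@A.T)[:,0],[2,50,98]))
E
```

```text
t 17.2 stand mm [-99.3 136.4] z 243.6 yaw of tool y 1.4979 F [-0.1 -1.   0.7] w 0.0844 ff 0.0
cap 126 [ 0.49180349 -0.0511233 ] stand [-0.0101194 -0.1111525] 0.001238454659809797
label 135 [ 0.49159506 -0.05052022] stand [-0.01037122 -0.11056624] 0.001221254410826142
captop 97 [ 0.49309458 -0.04746831  0.18904667] [ 0.47413741 -0.07076411  0.1861686 ] [ 0.51294336 -0.02682843  0.19395044]
red stand x [0.01888808 0.03677293 0.05244723]
```

View pics/c3.png

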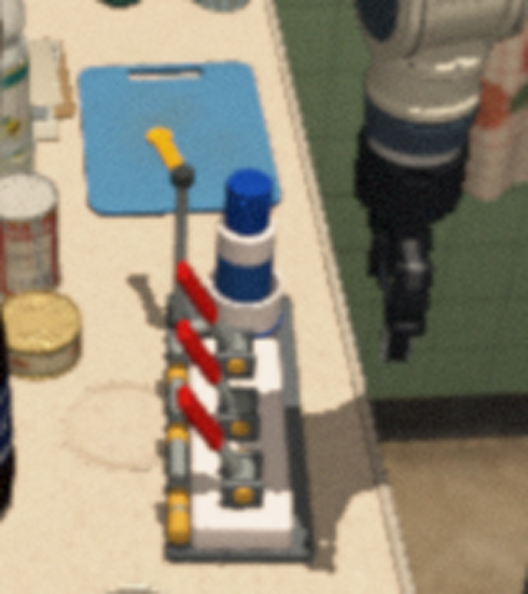

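The picture shows all three red levers over, at about (197,290), (198,350) and (200,418), and the keeper pointing away at (165,150). The cap at (249,200) is free, so I'll go above it.

Emit:
jog_arm([
  [[0, -0.9, -3.1, 0, 0], [0, -1, -3.1, 0, 0], [0, -1, -3.1, 0, 0], [0, -1, -3.1, 0, 0], [0, -1, -3.1, 0, 0], [0, -1, -3.1, 0, 0], [0, -1, -3.0, 0, 0], [0, -1, -3.0, 0, 0], [0, -1, 0, 0, 0], [0, 0, 0, 0, 0]],
])

```text
t: 18.25
eef_pos: [0.4917, -0.0502, 0.242]
ee_rot: [0.037, 0.999, 0.0, -0.001]
wrist_force: [-1.1, -0.0, 0.4]
width: 0.0856
finger_force: 0.0
```

```bash
python3 -c "from h import *;st()"
```

```text
t 18.25 stand mm [ -10.3 -110.3] z 242.0 yaw of tool y 1.4962 F [-1.1 -0.   0.4] w 0.0856 ff 0.0
```

Emit:
jog_arm([
  [[0, 0, 0, 1.5, 0], [0, 0, 0, 1.5, 0], [0, 0, 0, 1.5, 0], [0, 0, 0, 1.5, 0], [0, 0, 0, 1.5, 0], [0, 0, 0, 1, 0], [0, 0, 0, 0.5, 0], [0, 0, 0, 0, 0], [0, 0, 0, 0, 0], [0, 0, 0, 0, 0]],
])

```text
t: 19.25
eef_pos: [0.4914, -0.0496, 0.1539]
ee_rot: [0.036, 0.999, -0.0, 0.0]
wrist_force: [0.3, 0.4, -0.2]
width: 0.0855
finger_force: 0.0
```

Emit:
jog_arm([
  [[255, 0, 0, 0, 0], [255, 0, 0, 0, 0], [255, 0, 0, 0, 0], [255, 0, 0, 0, 0], [255, 0, 0, 0, 0], [255, 0, 0, 0, 0], [255, 0, 0, 0, 0], [255, 0, 0, 0, 0], [255, 0, 0, 0, 0], [255, 0, 0, 0, 0]],
])

```text
t: 20.25
eef_pos: [0.4914, -0.0499, 0.1537]
ee_rot: [0.036, 0.999, -0.0, 0.0]
wrist_force: [-0.6, -1.8, 5.8]
width: 0.0406
finger_force: 60.3
```

```bash
python3 -c "from h import *;st()"
```

```text
t 20.25 stand mm [ -10.6 -110. ] z 153.7 yaw of tool y 1.4979 F [-0.6 -1.8  5.8] w 0.0406 ff 60.34855663776398
```

Emit:
jog_arm([
  [[255, 0, 0, -0.5, 0], [255, 0, 0, -1, 0], [255, 0, 0, -1, 0], [255, 0, 0, -1.1, 0], [255, 0, 0, -1.1, 0], [255, 0, 0, -1.1, 0], [255, 0, 0, -1.1, 0], [255, 0, 0, -1.1, 0], [255, 0, 0, -1, 0], [255, 0, 0, 0, 0]],
])

```text
t: 21.25
eef_pos: [0.4917, -0.0498, 0.2448]
ee_rot: [0.036, 0.999, -0.0, 0.001]
wrist_force: [1.0, 0.1, -3.3]
width: 0.0409
finger_force: 60.9
```

```bash
python3 - <<'E'
from h import *
st()
p=np.array(observe()["eef_pos"])[:2];d=A@(np.array([.529,-.376])-p);print("tool dx,dy cm",-d[0]*100,d[1]*100)
s=snapshot("side");cv2.imwrite("pics/c4.png",cv2.resize(s["image"][100:280,210:390],None,fx=3.3,fy=3.3,interpolation=cv2.INTER_CUBIC))
E
```

```text
t 21.25 stand mm [ -10.3 -109.8] z 244.8 yaw of tool y 1.498 F [ 1.   0.1 -3.3] w 0.0409 ff 60.91400384902954
tool dx,dy cm -6.096827639701659 -32.263682837877816
```

View pics/c4.png

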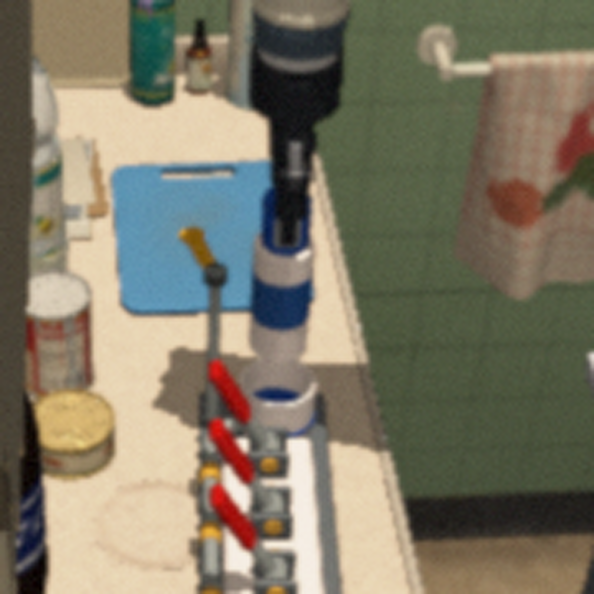

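The cartridge, at about (282,300), hangs upright above the empty cup. I'll carry it to the board.

Emit:
jog_arm([
  [[255, 0, -1, 0, 0], [255, 0, -2, 0, 0], [255, 0, -2.5, 0, 0], [255, 0, -2.5, 0, 0], [255, 0, -2.5, 0, 0], [255, 0, -2.5, 0, 0], [255, 0, -2.5, 0, 0], [255, -0.5, -2.5, 0, 0], [255, -0.5, -2.5, 0, 0], [255, -0.5, -2.5, 0, 0]],
])

```text
t: 22.3
eef_pos: [0.4888, -0.2817, 0.2425]
ee_rot: [0.037, 0.999, 0.0, -0.001]
wrist_force: [-0.0, -0.7, -2.3]
width: 0.0412
finger_force: 61.2
```

Emit:
jog_arm([
  [[255, -0.6, -2, 0, 0], [255, -0.8, -2, 0, 0], [255, -0.8, -2, 0, 0], [255, -0.8, -1.5, 0, 0], [255, -0.8, -1.2, 0, 0], [255, -0.6, -0.6, 0, 0], [255, 0, 0, 1.5, 0], [255, 0, 0, 2, 0], [255, 0, 0, 2, 0], [255, 0, 0, 1.5, 0]],
])

```text
t: 23.3
eef_pos: [0.5259, -0.3758, 0.1715]
ee_rot: [0.036, 0.999, 0.001, -0.001]
wrist_force: [0.7, 0.2, -3.2]
width: 0.0407
finger_force: 61.4
```

```bash
python3 - <<'E'
from h import *
st();s=snapshot("side");P=cloud(s);im=s["image"]
cv2.imwrite("pics/c5.png",cv2.resize(im[90:250,200:360],None,fx=3.7,fy=3.7,interpolation=cv2.INTER_CUBIC))
p=observe()["eef_pos"];print(p)
m=(np.hypot(P[...,0]-p[0],P[...,1]-p[1])<.032)&(P[...,2]>.018)
print("lowest cart pts",np.percentile(P[m][:,2],[0,1,3,10]))
m=(abs(P[...,2]-.01)<.006)&(P[...,1]<-.2)&(P[...,1]>-.56)
hs=cv2.cvtColor(im,cv2.COLOR_BGR2HSV);m&=(hs[...,0]>95)&(hs[...,0]<125)&(hs[...,1]>100)
print(cv2.minAreaRect(P[m][:,:2].astype(np.float32)))
E
```

```text
t 23.3 stand mm [  47.5 -432.4] z 171.5 yaw of tool y 1.4981 F [ 0.7  0.2 -3.2] w 0.0407 ff 61.39183759689331
[ 0.52533489 -0.37523862  0.16911076]
lowest cart pts [0.03984681 0.04327073 0.04879813 0.0645265 ]
((0.5295256972312927, -0.37539783120155334), (0.20146064460277557, 0.2803972065448761), 0.5958771109580994)
```

View pics/c5.png

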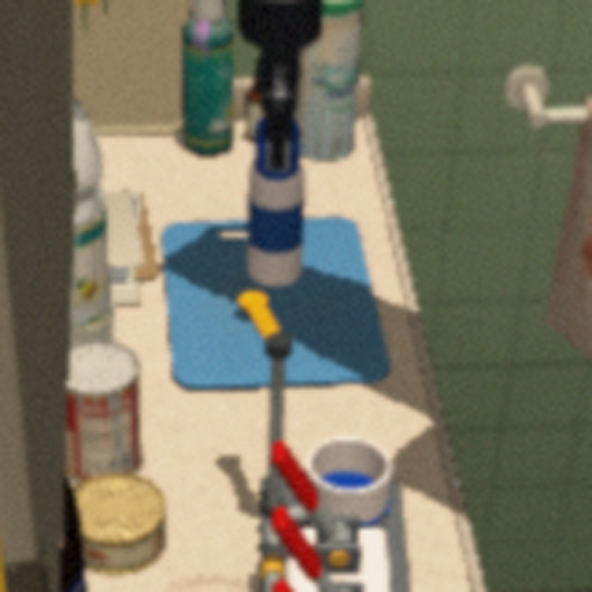

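The cartridge hangs upright over the middle of the board, its underside near (275,278) and about 3 cm up. I'll lower it gently.

Emit:
jog_arm([
  [[255, 0, 0, 0.6, 0], [255, 0, 0, 0.6, 0], [255, 0, 0, 0.6, 0], [255, 0, 0, 0.5, 0], [255, 0, 0, 0.3, 0], [255, 0, 0, 0.1, 0], [255, 0, 0, 0, 0], [255, 0, 0, 0, 0], [255, 0, 0, 0, 0], [255, 0, 0, 0, 0]],
])

```text
t: 24.35
eef_pos: [0.5265, -0.3761, 0.1464]
ee_rot: [0.036, 0.999, -0.0, 0.0]
wrist_force: [1.0, -0.4, -3.2]
width: 0.0404
finger_force: 61.3
```

Emit:
jog_arm([
  [[255, 0, 0, 0.2, 0], [255, 0, 0, 0.2, 0], [255, 0, 0, 0.1, 0], [255, 0, 0, 0.1, 0], [255, 0, 0, 0, 0], [255, 0, 0, 0, 0], [255, 0, 0, 0, 0], [255, 0, 0, 0, 0], [255, 0, 0, 0, 0], [255, 0, 0, 0, 0]],
])

```text
t: 25.35
eef_pos: [0.5265, -0.3761, 0.1403]
ee_rot: [0.036, 0.999, -0.0, 0.0]
wrist_force: [0.4, 0.7, -3.5]
width: 0.0406
finger_force: 61.3
```

Emit:
jog_arm([
  [[255, 0, 0, 0.1, 0], [255, 0, 0, 0.1, 0], [255, 0, 0, 0, 0], [255, 0, 0, 0, 0], [255, 0, 0, 0, 0], [255, 0, 0, 0, 0], [255, 0, 0, 0, 0], [255, 0, 0, 0, 0], [255, 0, 0, 0, 0], [255, 0, 0, 0, 0]],
])

```text
t: 26.35
eef_pos: [0.5269, -0.3763, 0.1397]
ee_rot: [0.036, 0.999, -0.001, 0.001]
wrist_force: [-0.3, 0.5, 6.1]
width: 0.0407
finger_force: 62.4
```

It is on the board, with about 6 N upward. I'll open and retreat.

Emit:
jog_arm([
  [[180, 0, 0, -0.1, 0], [90, 0, 0, 0, 0], [0, 0, 0, 0, 0], [0, 0, 0, 0, 0], [0, 0, 0, 0, 0], [0, 0, 0, 0, 0], [0, 0, 0, 0, 0], [0, 0, 0, 0, 0], [0, 0, 0, 0, 0], [0, 0, 0, 0, 0]],
])

```text
t: 27.35
eef_pos: [0.5265, -0.3761, 0.1393]
ee_rot: [0.036, 0.999, -0.0, -0.0]
wrist_force: [-0.7, 0.2, 0.8]
width: 0.0853
finger_force: 0.0
```

Emit:
jog_arm([
  [[0, 0, 0, -0.5, 0], [0, 0, 0, -1, 0], [0, 0, 0, -1.5, 0], [0, 0, 0, -1.5, 0], [0, 0, 0, -1.5, 0], [0, 0, 0, -1.5, 0], [0, 0, 0, -1.5, 0], [0, 0, 0, -1, 0], [0, 0, 0, 0, 0], [0, 0, 0, 0, 0]],
])

```text
t: 28.35
eef_pos: [0.5265, -0.376, 0.2392]
ee_rot: [0.036, 0.999, -0.0, 0.0]
wrist_force: [0.7, 0.7, 0.3]
width: 0.0855
finger_force: 0.0
```

```bash
python3 - <<'E'
from h import *
st();s=snapshot("side");cv2.imwrite("pics/c6.png",cv2.resize(s["image"][90:290,200:360],None,fx=2.9,fy=2.9,interpolation=cv2.INTER_CUBIC))
E
```

```text
t 28.35 stand mm [  48.2 -432.7] z 239.2 yaw of tool y 1.498 F [0.7 0.7 0.3] w 0.0855 ff 0.0
```

View pics/c6.png

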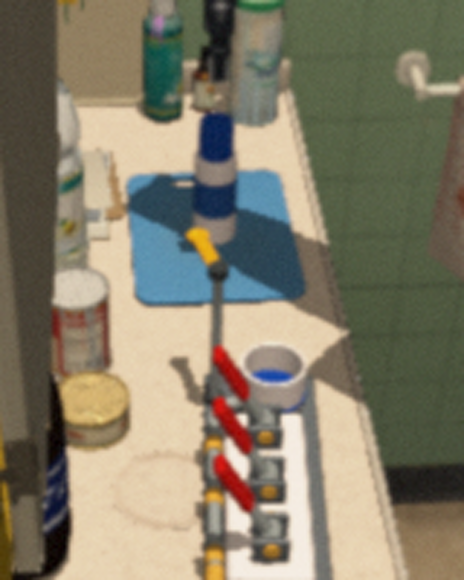

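The cartridge stands upright on the board at about (214,190), the gripper is clear above it, and all three levers are over.

```bash
python3 -c "
from h import *
print(hand_in())"
```

```text
the job is handed in; nothing more can be done
None
```

The job is handed in: all three levers are over, and the cartridge stands upright in the middle of the board; no verdict came back.

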